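# Clear the wipe board and open the board cleaner

### The arm

A 6-joint arm with a two-finger parallel gripper is mounted at the origin on the work surface. World frame = base frame: x ahead of the robot, y to its left, z up, the work surface at z = 0. Lengths are in m, angles in rad, forces in N, time in s.
With the tool pointing down it reaches from about 0.325 to 0.75 m from the base axis. Payload 7.6 kg.
Tool frame: the origin (TCP) lies midway between the tips of the shut fingers; the grasp point (between the pads) lies 19 mm behind it; z points along the fingers, x is the direction in which the jaws open and shut, and the axes are right-handed (so a half turn about z gives the same grasp; the last joint's range is limited). The gripper opens to 85 mm and grips with 20 to 120 N. Pads are 22 mm wide; open, the fingers measure 114 mm over their backs; the gripper's body (76 mm by 85 mm) begins 54 mm behind the grasp point. The pads swing forward as they close: fully open they stand 13 mm farther back than shut.
Start: joints at [-0.07, 0.052, 1.401, -0, 1.689, -0.07], TCP at [0.525, 0, 0.231] pointing down, gripper open.
Joint ranges: [-2.9, 2.9], [-0.91, 2.17], [0.12, 2.37], [-1.06, 4.2], [0.26, 2.73], [-2.93, 2.93]. Speed limits (rad/s): [2.57, 2.57, 3.01, 3.14, 3.14, 3.14].

### API

Orientations are given as a rotation vector (axis times angle).
In Python, from cell import state, vision, workorder gives the robot as it stands. The module is installed in compiled form; this text tells all that it offers.
- The arm moves only by the shell command python3 -m creep 'ROWS' [OPENING] [FORCE]. ROWS is a JSON object of lists of equal length, an entry for each row: "dp": the shift along the tool's x, y, z in cm, a list of three; "yaw": the turn about the tool's z in rad. A call has 1 to 8 rows; each row is the pose to reach, as a shift and turn from the pose commanded when the call began, along the tool's axes at that moment; what a row does not reach only later rows make up. A row lasts 1/10 s, in which the tool goes at most 50 mm and 8.59 degrees, less where a joint would pass 70% of its speed; a pose out of reach is approached as far as the arm can. A call with a gripper value outside its range is refused whole. OPENING is the opening in per cent of the stroke, from 0 (shut) to 100 (fully open), set as the call begins (- or left out, the last holds). The fingers move at their own pace and stop on an object; FORCE is the grip in N (left out, the last holds). Time passes only in rows, so rows that repeat a pose let the fingers close. It gives the time, the measured TCP pose, the force and the opening at its end, in the units of the state.
- state(): the state, without advancing time (a new reading comes with each control period).
- vision.capture(name): name is "scene" or "side" or "wrist"; returns (picture, depth): 480x640x3 uint8, red, green, blue; 480x640 float32, m along the optical axis (not along the pixel's ray), 0 where there is no reading.
- vision.camera_info(name): a dict with "fx", "fy", "cx", "cy" (pixels), "rvec" (rotation vector, rad) and "tvec" (3), from world to camera coordinates, as OpenCV has them. Camera axes: x right, y down, z forward; pixel columns grow to the right and rows downward; lengths in m; the calibration is good to about 2 mm. A picture is of the moment at which its call begins: read the wrist's pose just before it. camera_info takes no time and is no camera call; for the wrist camera it gives the pose at the moment of the call.
- workorder.sign_off(): hands the job in, once; it reports no verdict.
Trained networks look in the newest picture that a camera, given by its name, has taken for a name from the list of things; names that differ only in an ending like _2 or _b are one class to them, and where a whole thing is asked for, a point or a joint stands for the part that bears it (a point fixed in the world has none). Each returns a list of dicts, best first, with "score" (0 to 1); they miss things now and then, are a little off and sometimes report something else, mostly with a low value. They report only what shows in the picture. A call takes as long as a camera call. They do not tell look-alikes from the thing itself.
- vision.trace(camera, target): "region" (480x640 bool, what is visible of it).
- vision.tip_of(camera, target): "at" ([x, y, z] in m, in the coordinates of the camera as it stood for that picture, good to about 4 mm: a listed point, or the origin of a listed thing).
The state is a dict: "clock": time; "joint_positions": joint angles; "joint_vel": joint speeds; "joint_efforts": joint torques, N m; "tcp_pos": TCP position; "ee_rot": TCP orientation; "contact_force": force on the tool from outside, world axes, zero at the start; "wrist_torque": the same for the moment, N m; "finger_gap": opening from 0.0 (shut) to 1.0 (fully open).
Only numpy, scipy, OpenCV 4.12 (cv2) and the standard library are available. Lean on these libraries where they do the work, as an engineer would, in place of code of your own. Each camera call takes 0.05 s, during which the arm holds its last target.

### The job

Get the grey wipe board ready for cleaning: pick the red and the yellow counter off it and put both into the open blue tub. Then press the green safety cap of the cleaner bottle down, twist it anticlockwise about a quarter turn while it is pressed, and lift it off. Finish while still holding the cap in the gripper, upright and a few centimetres straight above the bottle's mouth, and leave everything else on the table where it is.

Things in the scene. Friction and masses are not known exactly. Their poses are not given: they have to be found in the camera images.
- board: Grey wipe board lying fixed on the table, 260 mm along its x, 250 mm along its y, 3 mm thick; origin at the centre of its underside, z up.
- red_counter_mid (a point): Centre (half-way up) of the red plastic counter that lies flat on the board: a disc 36 mm across, 6 mm thick, about 15 g. At least 50 mm of clear board lies between the red and the yellow counter; nothing else stands within 35 mm of either.
- yellow_counter_mid (a point): Centre (half-way up) of the yellow plastic counter that lies flat on the board: same size as the red one.
- tub: Open blue square plastic tub, fixed, 130 x 130 mm outside, 40 mm high, walls and floor 5 mm thick; origin at the centre of its underside, x and y along its sides.
- bottle: White cleaner bottle with a blue band, fixed in a grey weighted foot 92 mm across so that it neither turns nor tips; body 68 mm across up to 80 mm, then a shoulder that narrows to a 30 mm neck base at 105 mm. Origin at the centre of its underside, z up along the axis of bottle and cap. Its top without the cap is the point mouth.
- mouth (a point): Centre of the neck's top rim, on the bottle's axis, 144 mm above the bottle's underside. The neck is 26 mm across with two hooked lugs out to 20.5 mm from the axis. A sprung grey seal disc 16 mm across stands 9 mm above it under the locked cap, 10.5 mm above it when free.
- cap_mid (a point): Centre (half-way up, on the axis) of the green ribbed safety cap: round, 52 mm across, 40 mm high, about 40 g; grip it anywhere round its side. Locked, its flat top is 158 mm above the bottle's underside. To free it: press it down 7 to 9 mm (9 is the stop), keep it down and turn it anticlockwise seen from above by 50 to 120 degrees (75 is best), then lift straight up. Unpressed, or clockwise, it is blocked.
- seal (a joint): Sprung seal under the cap: how far (m) the cap has pushed it below its place under the locked cap. 0 when locked and unpressed, 0.009 with the cap pressed down to its stop, -0.0015 when the cap is off. The spring resists pressing with 6 N at the start, rising to 11 N at the stop. The locked cap has about 7 degrees of play.
- eraser: Bystander: wooden board eraser with grey felt, 45 x 110 x 32 mm, long side along its y, lying on the far part of the board; origin at the centre of its underside.
- white_counter_mid (a point): Bystander: centre of a white counter, 36 mm across, 6 mm thick, lying on the table beside the board, to stay there.
- orange_counter_mid (a point): Bystander: centre of an orange counter, 36 mm across, 6 mm thick, lying on the table, to stay there.
- marker: Bystander: white marker pen with black cap, 125 mm long along its x, 18 mm thick, lying on the table; origin at its underside.
- glue: Bystander: upright glue stick with orange cap, 32 mm across, 95 mm high; origin at the centre of its underside.
- sharpener: Bystander: round grey pencil sharpener, 52 mm across, 45 mm high; origin at the centre of its underside.
Not all that is in view belongs to the job. There is more than one size of the part that bears cap_mid; the job needs the smallest.

How it is judged:
By the outcome, as a careful person would: the job done as asked, in the order asked, and still so for the second after the job is handed in, while the arm keeps its last pose, push and grip.
It also fails if it takes over 67 s, if anything falls off the work surface, if the arm or the gripper's body presses on something with over 40 N, if the wrist force passes 120 N, or if a joint passes its speed limit or range.

## Working session

There is one attempt and no reset: what is moved stays moved. The work goes in short steps, Python scripts to look and compute and a shell command to move; the robot and the scene stay as the last step left them, time stands still between calls to the robot, and variables do not carry over. Pictures are saved under pics/ and viewed, and the job is handed in when it is done.

```bash
mkdir -p pics
cat > h.py <<'E'
import numpy as np, cv2
from cell import state, vision, workorder
def cam(name):
    i=vision.camera_info(name); R=cv2.Rodrigues(np.array(i["rvec"],float))[0]; return i,R,np.array(i["tvec"],float).ravel()
def c2w(name,p,c=None):
    i,R,t=c or cam(name); return R.T@(np.array(p)-t)
def px2w(name,u,v,d,c=None):
    i,R,t=c or cam(name); return R.T@(np.array([(u-i["cx"])/i["fx"]*d,(v-i["cy"])/i["fy"]*d,d])-t)
def w2px(name,p,c=None):
    i,R,t=c or cam(name); q=R@np.array(p)+t; return np.array([q[0]/q[2]*i["fx"]+i["cx"],q[1]/q[2]*i["fy"]+i["cy"]])
E
python3 - <<'E'
from h import *
for n in ("scene","side","wrist"):
    p,d=vision.capture(n); cv2.imwrite(f"pics/{n}0.png",p[:,:,::-1]); np.save(n+"_d.npy",d); np.save(n+"_p.npy",p)
print(state()["clock"])
E
```

```text
0.15
```

View pics/scene0.png

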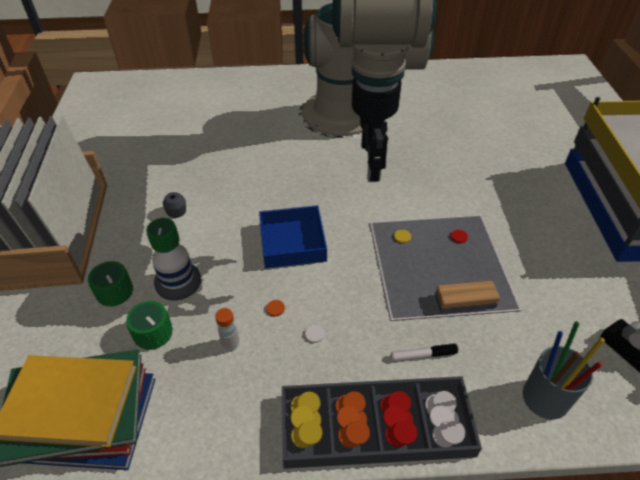

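View pics/side0.png

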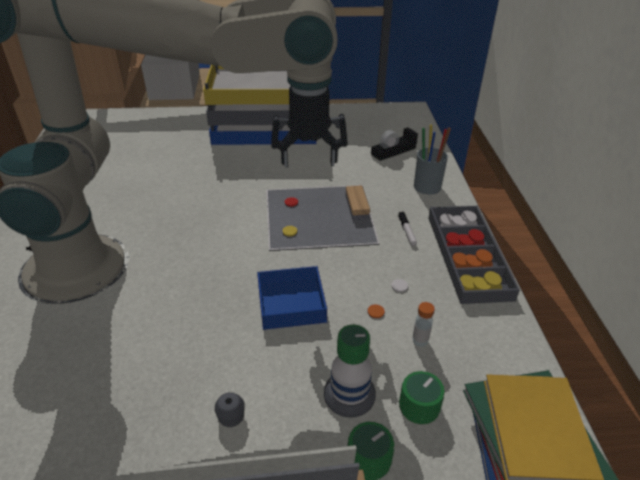

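View pics/wrist0.png

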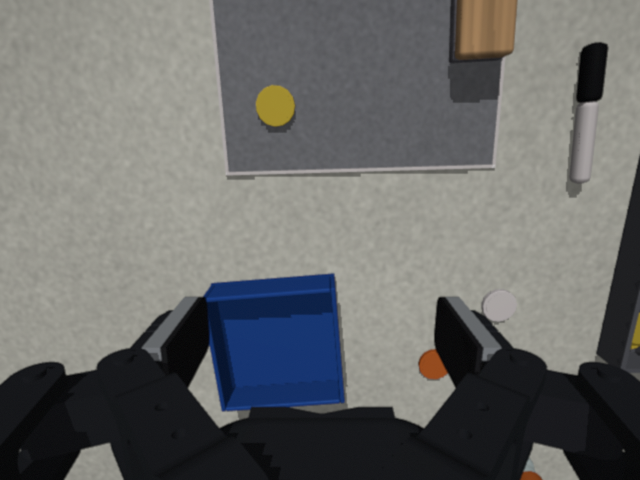

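The scene picture shows the yellow counter at (402,236), red at (459,236), the tub at (293,236) and the capped bottle at (170,258). Two larger loose green caps lie at (110,283) and (150,325). The wrist view shows yellow at (275,105) and the tub at (280,340).

Run:
```python
from h import *
np.set_printoptions(precision=4,suppress=True)
for n in ("scene","side"):
    for t in ("red_counter_mid","yellow_counter_mid","tub","bottle","mouth","cap_mid","board","glue","sharpener","eraser"):
        for r in vision.tip_of(n,t)[:3]:
            print(n,t,round(r["score"],2),c2w(n,r["at"]),w2px(n,c2w(n,r["at"])).round())
# colour + depth
for n in ("scene","side"):
    p=np.load(n+"_p.npy");d=np.load(n+"_d.npy");hsv=cv2.cvtColor(p,cv2.COLOR_RGB2HSV)
    i,R,t=cam(n)
    v,u=np.mgrid[:480,:640]
    P=np.stack([(u-i["cx"])/i["fx"]*d,(v-i["cy"])/i["fy"]*d,d],-1)
    W=(P-t)@R
    np.save(n+"_W.npy",W)
    M={"yel":(hsv[...,0]>20)&(hsv[...,0]<33),"red":(hsv[...,0]<5)|(hsv[...,0]>174),"green":(hsv[...,0]>50)&(hsv[...,0]<80)}
    for k,m in M.items():
        m=m&(hsv[...,1]>140)&(hsv[...,2]>40)&(d>0)
        nn,l,s,c=cv2.connectedComponentsWithStats(m.astype(np.uint8))
        for j in range(1,nn):
            if s[j,4]>60:
                w=W[l==j]; 
                print(n,k,c[j].round(),s[j,4],np.median(w,0),"max z",np.percentile(w[:,2],97), "top mid", w[w[:,2]>np.percentile(w[:,2],97)-.006].mean(0))
print(state())
```

```text
scene red_counter_mid 0.74 [ 0.7668  0.0765 -0.0004] [421. 355.]
scene red_counter_mid 0.71 [0.4857 0.2114 0.0061] [459. 235.]
scene yellow_counter_mid 0.56 [0.4821 0.095  0.0044] [405. 237.]
scene tub 0.61 [ 0.4758 -0.1474 -0.0051] [292. 243.]
scene bottle 0.61 [ 0.5737 -0.3792 -0.    ] [177. 282.]
scene bottle 0.32 [0.4812 0.0928 0.0063] [404. 236.]
scene cap_mid 0.87 [ 0.6916 -0.4083  0.0273] [150. 325.]
scene cap_mid 0.87 [ 0.587  -0.4983  0.024 ] [112. 283.]
scene cap_mid 0.81 [ 0.574  -0.3763  0.1398] [163. 235.]
scene board 0.74 [ 0.5584  0.1571 -0.003 ] [440. 265.]
scene glue 0.88 [ 0.7267 -0.2666  0.0037] [229. 345.]
scene sharpener 0.68 [ 0.3642 -0.4049 -0.0043] [178. 212.]
scene eraser 0.71 [0.654  0.1821 0.0001] [464. 301.]
side red_counter_mid 0.52 [0.4875 0.2108 0.0044] [290. 202.]
side yellow_counter_mid 0.51 [0.4833 0.091  0.0065] [290. 230.]
side tub 0.47 [ 0.7201 -0.2632 -0.0013] [417. 341.]
side bottle 0.86 [ 0.574  -0.3733 -0.0027] [349. 394.]
side mouth 0.39 [ 0.71   -0.1048  0.0026] [398. 283.]
side cap_mid 0.97 [ 0.6912 -0.4097  0.0274] [421. 397.]
side cap_mid
[... 2730 characters left out ...]
n [411. 405.] 68 [ 0.6662 -0.4309  0.0486] max z 0.05493684881161086 top mid [ 0.6718 -0.4352  0.0529]
side green [429. 408.] 71 [ 0.6941 -0.4428  0.0473] max z 0.05482606561326321 top mid [ 0.6922 -0.4423  0.0528]
{'clock': 1.15, 'joint_positions': array([-0.0703,  0.0522,  1.4007, -0.    ,  1.6886, -0.0703]), 'joint_vel': array([ 0.0017,  0.0012, -0.0007,  0.0003, -0.0001,  0.0011]), 'joint_efforts': array([ -0.0011, -38.1548, -36.0307,  -0.0002,   0.0004,  -0.    ]), 'tcp_pos': array([0.525 , 0.    , 0.2313]), 'ee_rot': array([3.1416, 0.    , 0.0001]), 'contact_force': array([-0.3231, -0.2712,  0.1746]), 'wrist_torque': array([-0.0137, -0.0047, -0.0006]), 'finger_gap': 0.9963907467938551}
```

```bash
python3 -m creep '{"dp":[[-2,-4.4,5],[-4.1,-8.8,10],[-4.1,-8.8,12],[-4.1,-8.8,12]],"yaw":[0,0,0,0]}' 58 40
cat > look.py <<'E'
import sys
from h import *
np.set_printoptions(precision=4,suppress=True)
name=sys.argv[1]; s=state(); c=cam("wrist"); p,d=vision.capture("wrist"); cv2.imwrite(f"pics/{name}.png",p[:,:,::-1]); np.save("w_p.npy",p);np.save("w_d.npy",d)
i,R,t=c; v,u=np.mgrid[:480,:640]
W=(np.stack([(u-i["cx"])/i["fx"]*d,(v-i["cy"])/i["fy"]*d,d],-1)-t)@R
hsv=cv2.cvtColor(p,cv2.COLOR_RGB2HSV);H=hsv[...,0]
for k,m in {"yel":(H>20)&(H<33),"red":(H<5)|(H>174),"green":(H>50)&(H<80),"blue":(H>105)&(H<125)}.items():
    m=m&(hsv[...,1]>140)&(hsv[...,2]>40)&(d>0)
    nn,l,st,ce=cv2.connectedComponentsWithStats(m.astype(np.uint8))
    for j in range(1,nn):
        if st[j,4]>200:
            w=W[l==j]; print(k,ce[j].round(),st[j],"mid",(np.percentile(w,1,0)+np.percentile(w,99,0))/2,"ext",np.percentile(w,99,0)-np.percentile(w,1,0),"z97",np.percentile(w[:,2],97))
print(s["clock"],s["tcp_pos"],s["ee_rot"],s["finger_gap"],s["contact_force"],s["joint_positions"])
E
python3 look.py w1
```

```text
clock: 1.55
tcp_pos: [0.4799, 0.0896, 0.1057]
ee_rot: [3.141, 0.004, -0.016]
contact_force: [0.6, -0.4, 0.0]
finger_gap: 0.579
yel [326. 236.] [ 300  210   54   53 2208] mid [0.4822 0.0923 0.0083] ext [0.0322 0.0335 0.0037] z97 0.009940807523524673
red [341.  32.] [ 310    0   62   68 3301] mid [0.4894 0.2125 0.0085] ext [0.0325 0.0325 0.0035] z97 0.009974446246821438
1.55 [0.4799 0.0896 0.1057] [ 3.1409  0.0044 -0.0158] 0.5787175994000083 [ 0.5786 -0.4064  0.0305] [0.1086 0.0356 1.6722 0.0005 1.4439 0.1058]
```

View pics/w1.png

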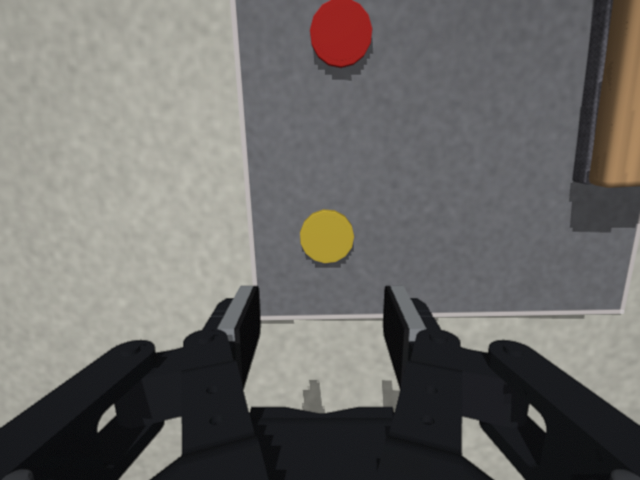

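The wrist view shows yellow at (327,236) and red at (341,32), both on the board. The arm had not settled yet, so I will look again.

```bash
python3 -m creep '{"dp":[[0,0,3],[0,0,3],[0,0,3]],"yaw":[0,0,0]}'
python3 look.py w2
```

```text
clock: 1.9
tcp_pos: [0.4851, 0.0874, 0.0831]
ee_rot: [3.142, -0.001, 0.003]
contact_force: [0.9, 1.0, -0.0]
finger_gap: 0.583
yel [316. 242.] [ 287  214   59   58 2654] mid [0.482  0.0925 0.0083] ext [0.0323 0.0332 0.0038] z97 0.009883605472283058
red [329.  24.] [ 295    0   69   56 3187] mid [0.4893 0.2081 0.0085] ext [0.033  0.0244 0.0035] z97 0.009940721661457808
1.9 [0.4851 0.0874 0.0831] [ 3.1416 -0.0014  0.0026] 0.5830302820756839 [ 0.8541  0.9764 -0.0421] [ 0.1034  0.0643  1.6903 -0.0002  1.3853  0.1044]
```

```bash
python3 -m creep '{"dp":[[-0.2,-0.3,3],[-0.2,-0.3,6],[-0.2,-0.3,7],[-0.2,-0.3,7],[-0.2,-0.3,7]],"yaw":[0,0,0,0,0]}'; python3 -m creep '{"dp":[[0,0,0.2],[0,0,0.4],[0,0,0.4]],"yaw":[0,0,0]}'; python3 look.py w3
```

```text
clock: 2.45
tcp_pos: [0.4834, 0.091, 0.0132]
ee_rot: [-3.141, 0.0, -0.004]
contact_force: [-0.6, -0.1, 0.2]
finger_gap: 0.577
clock: 2.75
tcp_pos: [0.4822, 0.091, 0.0077]
ee_rot: [-3.142, 0.0, -0.001]
contact_force: [-0.7, -0.0, 0.4]
finger_gap: 0.579
yel [321. 302.] [ 278  260   87   84 5576] mid [0.4821 0.0926 0.0075] ext [0.0326 0.0336 0.005 ] z97 0.00974448490940401
red [342.  10.] [ 301    0   84   26 1517] mid [0.4892 0.1986 0.0072] ext [0.0254 0.0066 0.0057] z97 0.009769650002121157
2.75 [0.4822 0.091  0.0077] [-3.1415  0.     -0.001 ] 0.5788530973778502 [-0.6977 -0.0276  0.3527] [ 0.1113  0.1636  1.7494 -0.      1.228   0.1113]
```

View pics/w3.png

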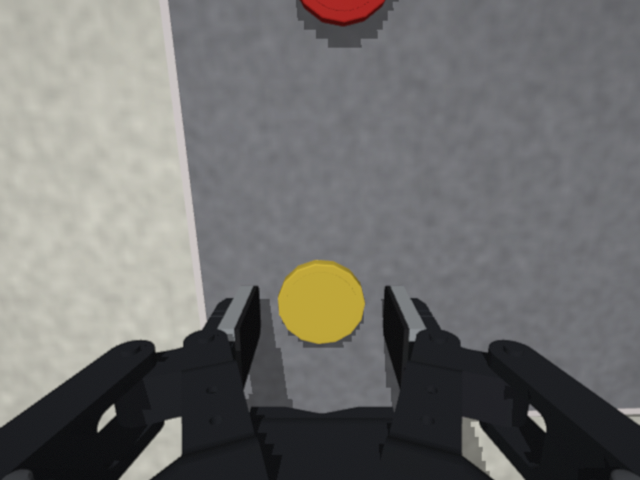

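The yellow counter sits centred between the pads at (321,302). I will feel downward in small steps.

```bash
python3 -m creep '{"dp":[[0,0,0.3],[0,0,0.4],[0,0,0.4]],"yaw":[0,0,0]}' 48;  python3 -m creep '{"dp":[[0,0,0.2],[0,0,0.2]],"yaw":[0,0]}'
```

```text
clock: 3.1
tcp_pos: [0.4818, 0.091, 0.003]
ee_rot: [3.142, -0.0, -0.001]
contact_force: [-0.0, 0.1, -0.4]
finger_gap: 0.483
clock: 3.3
tcp_pos: [0.4822, 0.091, 0.0014]
ee_rot: [-3.142, -0.0, -0.001]
contact_force: [0.6, -0.3, 1.3]
finger_gap: 0.48
```

```bash
python3 -m creep '{"dp":[[0,0,0],[0,0,0],[0,0,0],[0,0,0]],"yaw":[0,0,0,0]}' 25 40;  python3 -m creep '{"dp":[[0,0,-3],[0,0,-6],[0,0,-8],[0,0,-8]],"yaw":[0,0,0,0]}'; python3 look.py w4
```

```text
clock: 3.7
tcp_pos: [0.4827, 0.0912, 0.0023]
ee_rot: [-3.141, -0.0, -0.002]
contact_force: [-0.8, 0.6, 6.9]
finger_gap: 0.39
clock: 4.1
tcp_pos: [0.4839, 0.0913, 0.0845]
ee_rot: [-3.141, -0.0, -0.01]
contact_force: [-0.6, -0.5, 0.3]
finger_gap: 0.391
yel [321. 307.] [ 278  265   88   85 5917] mid [0.484  0.093  0.0896] ext [0.0328 0.0332 0.0052] z97 0.09188781862188661
red [331.  29.] [ 297    0   68   65 3623] mid [0.4891 0.2103 0.0084] ext [0.0327 0.0285 0.0036] z97 0.009859737260792633
4.1 [0.4839 0.0913 0.0845] [-3.1409 -0.0001 -0.0097] 0.39081467524543645 [-0.5985 -0.5307  0.3087] [ 0.1114  0.0578  1.6941 -0.      1.3835  0.1114]
```

View pics/w4.png

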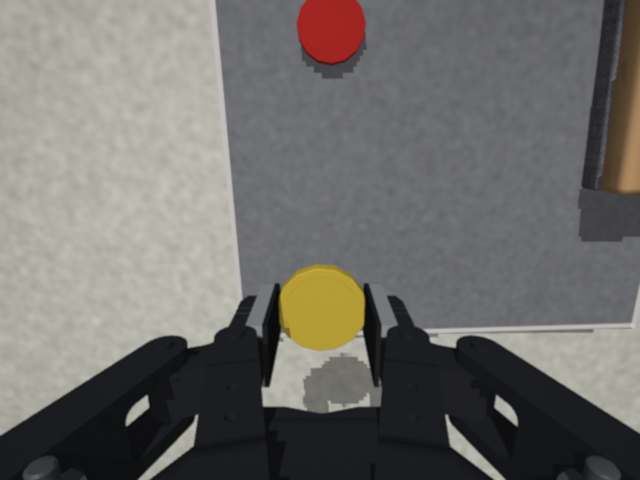

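Yellow is held flat between the pads at (322,307). Next I will pin down the tub from the saved pictures.

Run:
```python
from h import *
for n in ("scene","side"):
    p=np.load(n+"_p.npy");W=np.load(n+"_W.npy");h=cv2.cvtColor(p,cv2.COLOR_RGB2HSV)
    m=(h[...,0]>105)&(h[...,0]<125)&(h[...,1]>140)&(abs(W[...,0]-.475)<.12)&(abs(W[...,1]+.147)<.12)
    w=W[m]; r=w[w[:,2]>.034]; print(n,len(r),np.percentile(r[:,2],95),cv2.minAreaRect(r[:,:2].astype(np.float32)))
```

```text
scene 477 0.041522717927378036 ((0.4793160855770111, -0.1463213860988617), (0.13208067417144775, 0.1269325166940689), 4.99071741104126)
side 389 0.040306757096273675 ((0.47776851058006287, -0.14806370437145233), (0.125125914812088, 0.13193903863430023), 4.763758182525635)
```

```bash
python3 -m creep '{"dp":[[-0.3,4.5,0],[-0.3,9,0],[-0.3,13.5,0],[-0.3,18,0],[-0.3,21.6,0],[-0.3,21.6,0],[-0.3,21.6,0]],"yaw":[0,0,0,0,0,0,0]}'; python3 -m creep '{"dp":[[0,0,3],[0,0,6.3],[0,0,6.3],[0,0,6.3]],"yaw":[0,0,0,0]}'
```

```text
clock: 4.85
tcp_pos: [0.4781, -0.1252, 0.0796]
ee_rot: [-3.14, 0.003, 0.004]
contact_force: [-0.3, -0.1, 0.7]
finger_gap: 0.392
clock: 5.25
tcp_pos: [0.4787, -0.1239, 0.0181]
ee_rot: [-3.141, -0.002, 0.003]
contact_force: [0.4, -0.2, 0.5]
finger_gap: 0.389
```

```bash
python3 -m creep '{"dp":[[0,0,0],[0,0,0],[0,0,0],[0,0,-3],[0,0,-7],[0,0,-9],[0,0,-9]],"yaw":[0,0,0,0,0,0,0]}' 58; python3 look.py w5
```

```text
clock: 5.95
tcp_pos: [0.4811, -0.1257, 0.1127]
ee_rot: [3.139, -0.0, 0.012]
contact_force: [-0.3, -0.2, -0.1]
finger_gap: 0.578
yel [319. 234.] [ 293  209   52   52 2089] mid [ 0.4801 -0.1232  0.0101] ext [0.0323 0.033  0.0042] z97 0.011998218064030598
blue [315. 258.] [  194   159   228   217 34745] mid [ 0.4764 -0.1417  0.0218] ext [0.1261 0.1313 0.0374] z97 0.039831875628931215
5.95 [ 0.4811 -0.1257  0.1127] [ 3.139 -0.     0.012] 0.5784751160730375 [-0.2663 -0.2009 -0.1349] [-0.3298  0.04    1.6531  0.0001  1.4404 -0.3298]
```

View pics/w5.png

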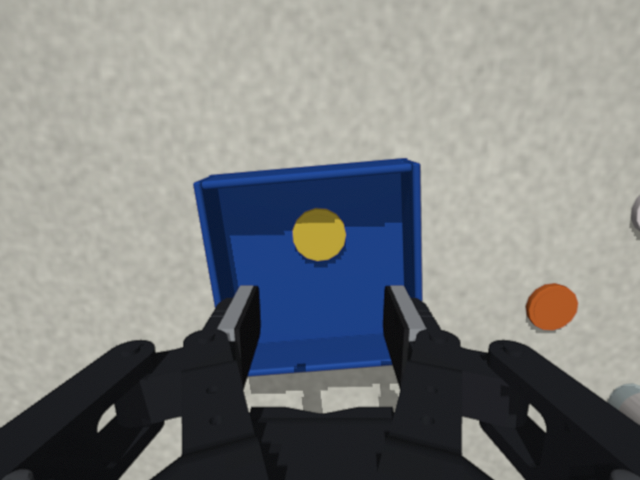

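Yellow lies on the tub floor at (319,234). Red is next.

```bash
python3 -m creep '{"dp":[[1,-5,0],[1,-10,0],[1,-15,0],[1,-20,0],[1,-25,0],[1,-30,0],[1,-33.6,2],[1,-33.6,4]],"yaw":[0,0,0,0,0,0,0,0]}'; python3 -m creep '{"dp":[[0,0,1],[0,0,2],[0,0,2]],"yaw":[0,0,0]}'; python3 look.py w6
```

```text
clock: 6.8
tcp_pos: [0.488, 0.215, 0.0667]
ee_rot: [-3.141, -0.008, 0.001]
contact_force: [-0.1, -0.1, 0.1]
finger_gap: 0.582
clock: 7.1
tcp_pos: [0.4883, 0.2099, 0.0467]
ee_rot: [3.141, -0.002, -0.004]
contact_force: [0.8, -0.3, 0.0]
finger_gap: 0.587
red [324. 265.] [ 289  231   70   68 3689] mid [0.4893 0.2137 0.0077] ext [0.0327 0.0335 0.0049] z97 0.009820796382643113
7.1 [0.4883 0.2099 0.0467] [ 3.1405 -0.002  -0.0043] 0.5867197656259149 [ 0.8234 -0.2974  0.0036] [ 0.3366  0.2165  1.6007 -0.0001  1.3274  0.3379]
```

View pics/w6.png

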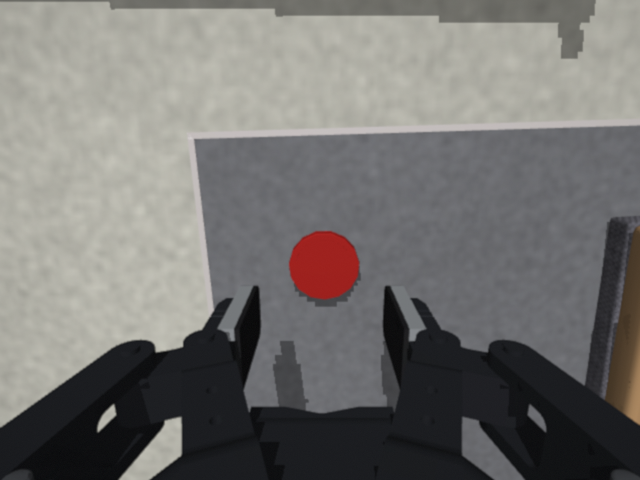

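Red is at (324,265), between the open pads in x. I will lower and grip.

```bash
python3 -m creep '{"dp":[[0,-0.15,2],[0,-0.15,4],[0,-0.15,4.6],[0,-0.15,4.6],[0,-0.15,4.6]],"yaw":[0,0,0,0,0]}' 50;  python3 -m creep '{"dp":[[0,0,0],[0,0,0],[0,0,0],[0,0,0]],"yaw":[0,0,0,0]}' 25 40;python3 -m creep '{"dp":[[0,0,-3],[0,0,-6],[0,0,-8],[0,0,-8]],"yaw":[0,0,0,0]}'; python3 look.py w7
```

```text
clock: 7.65
tcp_pos: [0.4898, 0.2125, 0.0036]
ee_rot: [-3.141, 0.001, -0.003]
contact_force: [0.4, -0.6, -0.3]
finger_gap: 0.498
clock: 8.05
tcp_pos: [0.49, 0.2127, 0.0039]
ee_rot: [-3.141, 0.0, -0.004]
contact_force: [-1.2, -1.1, 5.8]
finger_gap: 0.389
clock: 8.45
tcp_pos: [0.491, 0.2132, 0.0862]
ee_rot: [-3.139, -0.0, -0.011]
contact_force: [0.5, 0.7, 0.5]
finger_gap: 0.384
red [321. 306.] [ 279  264   86   85 5792] mid [0.491  0.2146 0.0897] ext [0.0324 0.0335 0.0054] z97 0.09198234744595186
8.45 [0.491  0.2132 0.0862] [-3.1391 -0.     -0.0106] 0.38431565277952184 [0.5117 0.6601 0.5027] [0.3407 0.1724 1.566  0.     1.396  0.3407]
```

View pics/w7.png

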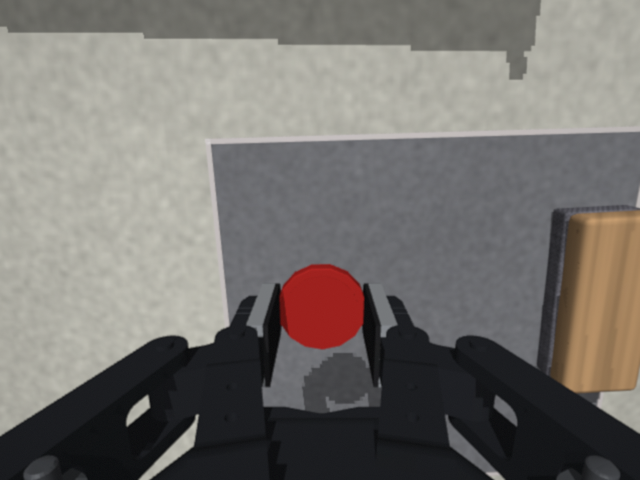

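```bash
python3 -m creep '{"dp":[[-0.2,5,0],[-0.5,10,0],[-0.7,15,0],[-1,20,0],[-1.2,25,0],[-1.2,30,0],[-1.2,35,0],[-1.2,38,0]],"yaw":[0,0,0,0,0,0,0,0]}'; python3 -m creep '{"dp":[[0,0,0],[0,0,0],[0,0,3],[0,0,6.4],[0,0,6.4],[0,0,6.4]],"yaw":[0,0,0,0,0,0]}'
```

```text
clock: 9.3
tcp_pos: [0.4758, -0.1703, 0.0808]
ee_rot: [-3.141, 0.004, 0.003]
contact_force: [0.4, 0.2, -0.2]
finger_gap: 0.389
clock: 9.9
tcp_pos: [0.4768, -0.1663, 0.0182]
ee_rot: [-3.141, -0.002, 0.002]
contact_force: [0.4, -0.2, -0.5]
finger_gap: 0.388
```

```bash
python3 -m creep '{"dp":[[0,0,0],[0,0,0],[0,0,0],[0,0,-4],[0,0,-9],[0,0,-14],[0,0,-19]],"yaw":[0,0,0,0,0,0,0]}' 58; python3 -m creep '{"dp":[[0,0,-3],[0,0,-3],[0,0,-3]],"yaw":[0,0,0]}' 100; python3 look.py w8
```

```text
clock: 10.6
tcp_pos: [0.4767, -0.1674, 0.2111]
ee_rot: [3.141, -0.0, 0.002]
contact_force: [0.4, -0.4, -0.5]
finger_gap: 0.584
clock: 10.9
tcp_pos: [0.4771, -0.1675, 0.2389]
ee_rot: [3.141, -0.0, 0.002]
contact_force: [-0.6, -0.1, -0.3]
finger_gap: 1.0
yel [324. 159.] [ 307  141   36   37 1035] mid [ 0.4798 -0.1243  0.0106] ext [0.0325 0.0321 0.0035] z97 0.012043015623225437
red [322. 203.] [305 186  35  35 938] mid [ 0.4779 -0.1665  0.0106] ext [0.0317 0.0327 0.0034] z97 0.011993458740286449
blue [322. 178.] [  243   103   153   153 17850] mid [ 0.478  -0.1438  0.0216] ext [0.1289 0.1291 0.0376] z97 0.039839686067456026
blue [403. 377.] [379 370  59  29 337] mid [ 0.5679 -0.3552  0.0362] ext [0.0564 0.0287 0.0109] z97 0.04113381751955934
blue [411. 392.] [385 384  60  23 444] mid [ 0.5694 -0.3516  0.0617] ext [0.0547 0.0215 0.0121] z97 0.06727044613459465
10.9 [ 0.4771 -0.1675  0.2389] [ 3.1409 -0.0001  0.0025] 1.0003010344468888 [-0.574  -0.1337 -0.2808] [-0.4108 -0.0058  1.4446  0.      1.7011 -0.4107]
```

View pics/w8.png

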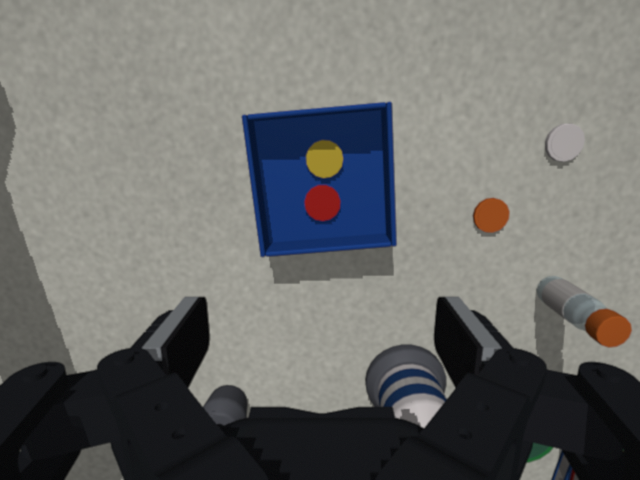

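Red (322,203) and yellow (324,159) both lie on the tub floor. Now I will hover over the bottle.

```bash
python3 -m creep '{"dp":[[2,4,0],[4,8,0],[6,12,0],[8,16,0],[9.7,20.7,0],[9.7,20.7,0],[9.7,20.7,0],[9.7,20.7,0]],"yaw":[0,0,0,0,0,0,0,0]}' 100 80; python3 look.py w9
python3 - <<'E'
from h import *
np.set_printoptions(precision=4,suppress=True)
for n in ("scene","side","wrist"):
    vision.capture(n)
    for r in vision.tip_of(n,"cap_mid"):
        print(n,round(r["score"],2),c2w(n,r["at"]),w2px(n,c2w(n,r["at"])).round())
E
```

```text
clock: 11.75
tcp_pos: [0.5738, -0.3736, 0.2378]
ee_rot: [-3.141, -0.001, 0.001]
contact_force: [0.5, 0.4, -0.2]
finger_gap: 0.999
yel [570. 291.] [540 251 100 108 554] mid [ 0.8171 -0.4581  0.0613] ext [0.069  0.1047 0.0048] z97 0.06329280233714427
yel [602. 319.] [ 549  257   91  124 7941] mid [ 0.8217 -0.4614  0.0792] ext [0.0752 0.1075 0.0035] z97 0.08055756114377768
green [330. 278.] [ 281  200   94  171 4472] mid [ 0.5862 -0.4394  0.0841] ext [0.072  0.1788 0.1493] z97 0.15837623480926832
green [439. 235.] [ 403  203   88   83 2407] mid [ 0.69   -0.4052  0.0319] ext [0.0679 0.0678 0.0476] z97 0.05530032403516963
blue [204.  10.] [ 128    0  165   27 3247] mid [ 0.4841 -0.2036  0.0221] ext [0.125  0.0201 0.0373] z97 0.04023283985120798
blue [573. 229.] [535 220  95  15 773] mid [ 0.8342 -0.396   0.011 ] ext [0.098  0.0121 0.0197] z97 0.02048945874704595
11.75 [ 0.5738 -0.3736  0.2378] [-3.1407 -0.001   0.0013] 0.999454516282535 [ 0.5264  0.4457 -0.2328] [-0.6311  0.524   0.8237  0.0003  1.7951 -0.6317]
scene 0.93 [ 0.5764 -0.3798  0.14  ] [161. 236.]
scene 0.84 [ 0.6892 -0.4108  0.0273] [149. 324.]
scene 0.82 [ 0.5874 -0.4981  0.0298] [111. 281.]
side 0.91 [ 0.5918 -0.5035  0.028 ] [371. 452.]
side 0.72 [ 0.6904 -0.4085  0.0287] [420. 396.]
side 0.71 [ 0.573  -0.3754  0.1344] [353. 344.]
wrist 0.93 [ 0.6929 -0.4053  0.0241] [443. 238.]
wrist 0.71 [ 0.5725 -0.3752  0.1364] [319. 240.]
wrist 0.63 [ 0.5925 -0.4976  0.0263] [339. 324.]
```

View pics/w9.png

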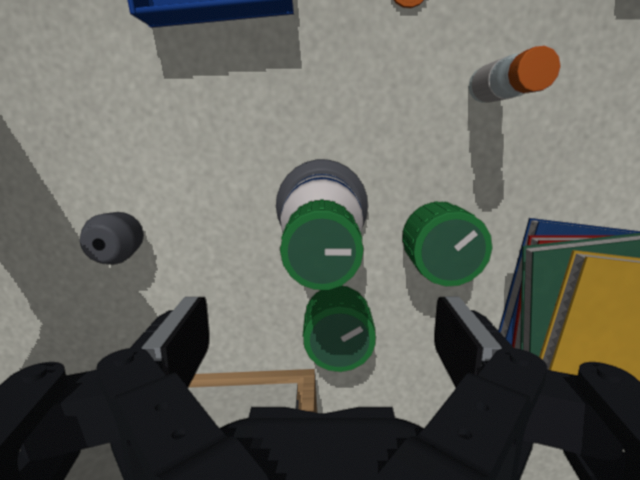

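The cap on the bottle is at (321,245), with white marks on the cap tops. The two larger loose caps are at (340,330) and (447,245). A rack stands lower down in the picture. I will measure the cap's top and look for tall neighbours.

Run:
```python
from h import *
np.set_printoptions(precision=4,suppress=True)
i,R,t=cam("wrist");d=np.load("w_d.npy");p=np.load("w_p.npy");v,u=np.mgrid[:480,:640]
W=(np.stack([(u-i["cx"])/i["fx"]*d,(v-i["cy"])/i["fy"]*d,d],-1)-t)@R
h=cv2.cvtColor(p,cv2.COLOR_RGB2HSV)
m=(W[...,2]>.15)&(W[...,2]<.168)&(d>0)&(abs(u-320)<60)&(abs(v-245)<60)
w=W[m];print(len(w),w.mean(0),np.percentile(w,1,0),np.percentile(w,99,0),cv2.minEnclosingCircle(w[:,:2].astype(np.float32)))
for n in ("scene","side"):
    W=np.load(n+"_W.npy").reshape(-1,3); r=np.hypot(W[:,0]-.574,W[:,1]+.375)
    for a,b in ((.05,.1),(.1,.15),(.15,.2),(.2,.25),(.25,.3)):
        q=W[(r>a)&(r<b)&np.isfinite(W).all(1)]
        if len(q): k=q[:,2].argmax();print(n,a,b,q[k],(q[:,2]>.1).sum(), q[q[:,2]>.1].mean(0) if (q[:,2]>.1).any() else "")
```

```text
5403 [ 0.5741 -0.3744  0.159 ] [ 0.55   -0.3996  0.1523] [ 0.5981 -0.3507  0.1608] ((0.5741721391677856, -0.37569355964660645), 0.026366397738456726)
scene 0.05 0.1 [ 0.6681 -0.4077  0.0593] 0 
scene 0.1 0.15 [ 0.6962 -0.4119  0.0595] 0 
scene 0.15 0.2 [ 0.5632 -0.5705  0.1049] 16 [ 0.5606 -0.5715  0.102 ]
scene 0.2 0.25 [ 0.5465 -0.5939  0.2147] 2305 [ 0.517  -0.5995  0.1558]
scene 0.25 0.3 [ 0.4667 -0.6222  0.2148] 3168 [ 0.4784 -0.6251  0.1675]
side 0.05 0.1 [ 0.6715 -0.3965  0.0568] 0 
side 0.1 0.15 [ 0.6004 -0.5221  0.0578] 0 
side 0.15 0.2 [ 0.5639 -0.5717  0.104 ] 14 [ 0.5623 -0.572   0.1013]
side 0.2 0.25 [ 0.4985 -0.5995  0.2135] 1464 [ 0.5134 -0.6024  0.1932]
side 0.25 0.3 [ 0.444  -0.6026  0.2145] 2160 [ 0.4463 -0.6109  0.1989]
```

```bash
python3 -m creep '{"dp":[[0,0,4],[0,0,8],[0,0,11],[0,0,12],[0,0,12],[0,0,12]],"yaw":[0,0,0,0,0,0]}'; python3 -m creep '{"dp":[[0,0,0],[0,0,0],[0,0,0],[0,0,0],[0,0,0]],"yaw":[0,0,0,0,0]}' 40 80; python3 look.py w10
```

```text
clock: 12.7
tcp_pos: [0.5748, -0.375, 0.1208]
ee_rot: [3.14, 0.0, 0.004]
contact_force: [0.5, -1.0, 0.7]
finger_gap: 1.001
clock: 13.2
tcp_pos: [0.5742, -0.3748, 0.1198]
ee_rot: [3.14, -0.0, 0.002]
contact_force: [-1.6, 0.1, 5.6]
finger_gap: 0.587
red [609. 332.] [593 278  47 116 567] mid [ 0.7823 -0.4465  0.0215] ext [0.0131 0.0894 0.0046] z97 0.023321188650083268
green [489. 275.] [ 435  229  141  124 6231] mid [ 0.69   -0.4025  0.0302] ext [0.0679 0.0631 0.0505] z97 0.0550542973389359
green [322. 308.] [ 242  248  160  164 9221] mid [ 0.583  -0.4123  0.1059] ext [0.0665 0.1268 0.1039] z97 0.1575879930197094
blue [320. 205.] [275 199  87  22 235] mid [ 0.5728 -0.3456  0.0636] ext [0.0436 0.0088 0.0108] z97 0.06861855556429076
blue [599. 303.] [572 252  68 125 410] mid [ 0.787  -0.4405  0.0016] ext [0.0268 0.1018 0.0038] z97 0.003351562419978121
13.2 [ 0.5742 -0.3748  0.1198] [ 3.1403 -0.0002  0.0022] 0.5871089373132118 [-1.6168  0.1328  5.594 ] [-0.6321  0.5611  1.0072 -0.0002  1.5714 -0.6319]
```

View pics/w10.png

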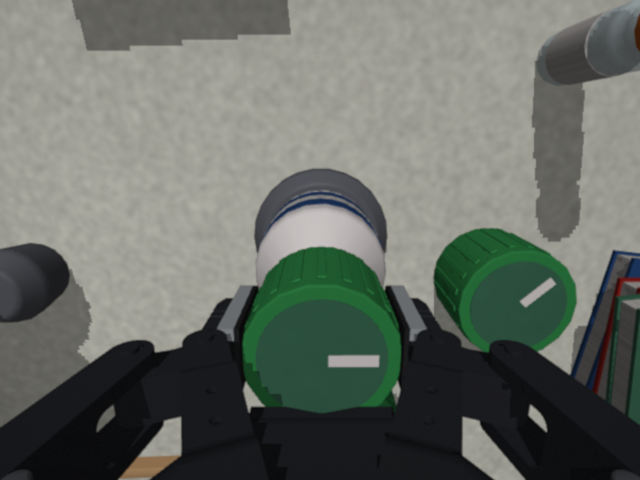

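The pads grip the locked cap on both sides, and its white mark points along +x at (354,361). Now I will press.

```bash
python3 -m creep '{"dp":[[0,0,0.3],[0,0,0.6],[0,0,0.8],[0,0,0.9],[0,0,0.9]],"yaw":[0,0,0,0,0]}'
```

```text
clock: 13.75
tcp_pos: [0.5743, -0.3749, 0.1128]
ee_rot: [3.14, -0.0, 0.003]
contact_force: [-6.2, 3.7, 13.3]
finger_gap: 0.584
```

```bash
python3 -m creep '{"dp":[[0,0,0.15],[0,0,0.3],[0,0,0.3]],"yaw":[0,0,0]}'; python3 look.py w11 | tail -1
```

```text
clock: 14.05
tcp_pos: [0.5744, -0.3749, 0.1115]
ee_rot: [3.139, -0.0, 0.005]
contact_force: [-10.5, 6.1, 20.1]
finger_gap: 0.58
14.05 [ 0.5744 -0.3749  0.1115] [ 3.1391 -0.0003  0.0045] 0.5804692052977236 [-10.5127   6.0902  20.0829] [-0.632   0.5653  1.0181 -0.0003  1.5544 -0.6318]
```

View pics/w11.png

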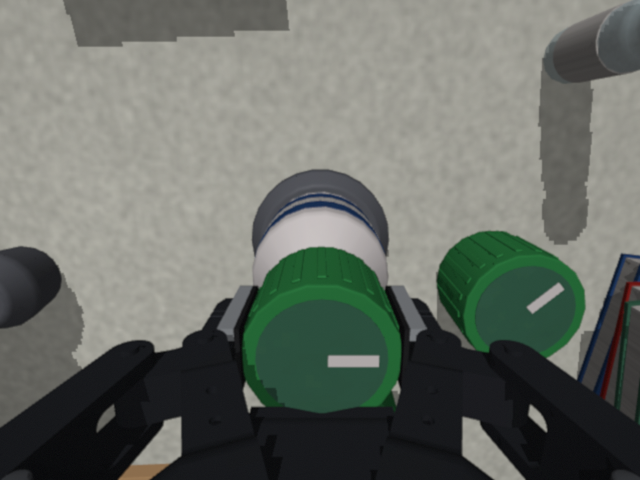

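```bash
python3 - <<'E'
from h import *
i,R,t=cam("wrist");d=np.load("w_d.npy");v,u=np.mgrid[:480,:640]
W=(np.stack([(u-i["cx"])/i["fx"]*d,(v-i["cy"])/i["fy"]*d,d],-1)-t)@R
print(np.median(W[330:390,280:320,2]))
E
python3 -m creep '{"dp":[[0,0,0],[0,0,0],[0,0,0],[0,0,0]],"yaw":[-0.12,-0.24,-0.36,-0.36]}'; python3 look.py w12 | tail -1
```

```text
0.14885923479991509
clock: 14.5
tcp_pos: [0.5734, -0.3751, 0.1116]
ee_rot: [3.088, 0.567, 0.0]
contact_force: [-16.0, 5.7, 22.0]
finger_gap: 0.584
14.5 [ 0.5734 -0.3751  0.1116] [3.0875 0.5669 0.0002] 0.5838320344407919 [-15.9623   5.7329  21.9739] [-0.6325  0.5649  1.0186 -0.0016  1.5562 -0.9957]
```

View pics/w12.png

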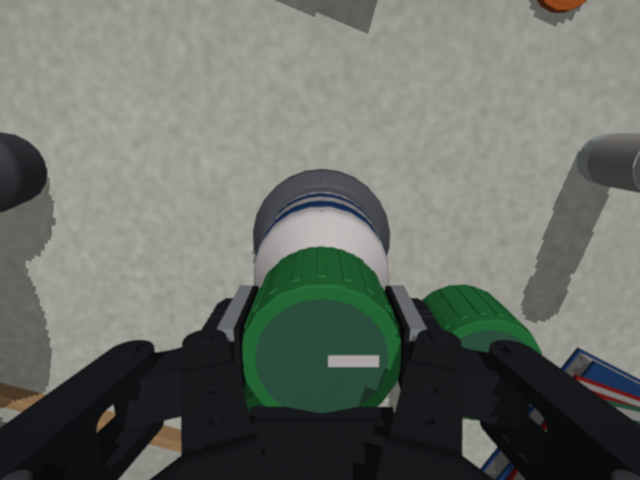

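The cap turns with the gripper (mark unchanged at (354,361)), and its top at 0.149 m means it is fully pressed. I will carry on to 75°.

```bash
python3 -m creep '{"dp":[[0,0,0],[0,0,0],[0,0,0],[0,0,0],[0,0,0],[0,0,0],[0,0,0],[0,0,0]],"yaw":[-0.13,-0.26,-0.39,-0.52,-0.65,-0.78,-0.91,-0.95]}';python3 -m creep '{"dp":[[0,0,0]],"yaw":[0]}'; python3 look.py w13 | tail -1
```

```text
clock: 15.35
tcp_pos: [0.5731, -0.3755, 0.1115]
ee_rot: [2.488, 1.915, -0.002]
contact_force: [-16.3, 6.3, 23.6]
finger_gap: 0.585
clock: 15.45
tcp_pos: [0.5731, -0.3754, 0.1116]
ee_rot: [2.49, 1.912, -0.002]
contact_force: [-16.5, 6.5, 22.0]
finger_gap: 0.585
15.45 [ 0.5731 -0.3754  0.1116] [ 2.4901  1.9123 -0.002 ] 0.5845709327345359 [-16.4668   6.5477  21.9983] [-0.6331  0.5649  1.0186 -0.0018  1.5565 -1.9429]
```

View pics/w13.png

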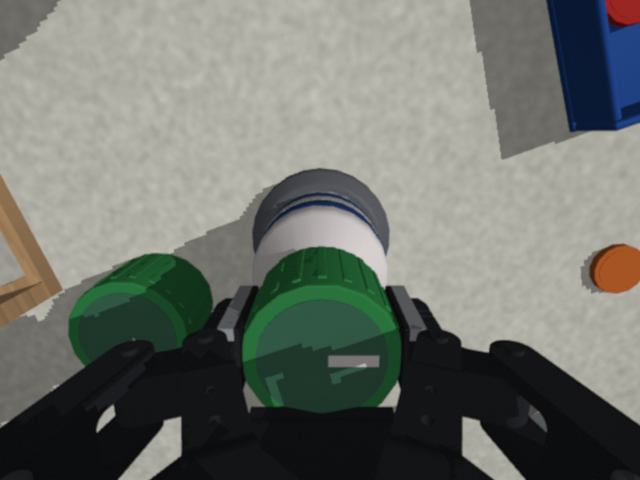

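The mark is still at (354,361) after 75°, so nothing slipped. Now I will lift straight up.

```bash
python3 -m creep '{"dp":[[0,0,-0.5],[0,0,-1],[0,0,-1.5],[0,0,-2],[0,0,-2.5],[0,0,-3],[0,0,-3.5],[0,0,-4]],"yaw":[0,0,0,0,0,0,0,0]}';python3 -m creep '{"dp":[[0,0,-1],[0,0,-2],[0,0,-3],[0,0,-3.5],[0,0,-3.5],[0,0,-3.5],[0,0,-3.5]],"yaw":[0,0,0,0,0,0,0]}'; python3 look.py w14
python3 - <<'E'
from h import *
np.set_printoptions(precision=4,suppress=True)
for n in ("scene","side"):
    p,d=vision.capture(n); cv2.imwrite(f"pics/{n}9.png",p[:,:,::-1])
    for t in ("cap_mid","mouth","bottle","red_counter_mid","yellow_counter_mid","white_counter_mid","orange_counter_mid"):
        for r in vision.tip_of(n,t)[:3]: print(n,t,round(r["score"],2),c2w(n,r["at"]),w2px(n,c2w(n,r["at"])).round())
E
```

```text
clock: 16.3
tcp_pos: [0.5747, -0.3742, 0.1475]
ee_rot: [2.49, 1.914, 0.002]
contact_force: [-0.5, 0.5, -0.5]
finger_gap: 0.579
clock: 17.0
tcp_pos: [0.5738, -0.3743, 0.1805]
ee_rot: [-2.491, -1.913, 0.0]
contact_force: [0.2, 0.8, 0.2]
finger_gap: 0.579
yel [613.  16.] [ 589    0   51   37 1574] mid [ 0.4839 -0.1253  0.009 ] ext [0.0255 0.0328 0.0064] z97 0.01184144210651958
red [556.  24.] [ 531    0   51   50 2017] mid [ 0.4786 -0.1677  0.0096] ext [0.0314 0.0333 0.0055] z97 0.011936359604684183
green [188. 269.] [ 125  230  106  100 3725] mid [ 0.5888 -0.4957  0.0312] ext [0.0676 0.0682 0.0488] z97 0.05523032275949299
green [321. 306.] [ 242  248  159  159 9023] mid [ 0.5719 -0.373   0.2003] ext [0.0457 0.0493 0.0361] z97 0.2180898606523932
blue [561.  68.] [  487     0   153   131 12364] mid [ 0.5006 -0.1585  0.0211] ext [0.0891 0.1046 0.0379] z97 0.039484759150315234
blue [169. 457.] [159 450  23  16 248] mid [ 0.6637 -0.4912  0.1446] ext [0.2246 0.2003 0.2549] z97 0.2657820287134168
17.0 [ 0.5738 -0.3743  0.1805] [-2.4905 -1.913   0.0005] 0.5787024602053015 [0.2099 0.8434 0.1515
[... 439 characters left out ...]
.1245  0.0063] [302. 241.]
scene white_counter_mid 0.7 [ 0.7118 -0.1121  0.0033] [314. 333.]
scene orange_counter_mid 0.7 [ 0.6492 -0.1808  0.0037] [276. 307.]
side cap_mid 0.79 [ 0.693  -0.4067  0.026 ] [422. 396.]
side cap_mid 0.74 [ 0.5761 -0.3727  0.1953] [356. 317.]
side cap_mid 0.65 [ 0.5898 -0.5007  0.0256] [369. 451.]
side mouth 0.64 [ 0.571  -0.3724  0.1446] [351. 339.]
side bottle 0.56 [ 0.5737 -0.376  -0.0004] [349. 394.]
side red_counter_mid 0.59 [ 0.4782 -0.168   0.0083] [291. 308.]
side yellow_counter_mid 0.66 [ 0.4808 -0.1272  0.0103] [292. 293.]
side white_counter_mid 0.73 [ 0.7118 -0.1085  0.0029] [399. 284.]
side orange_counter_mid 0.41 [ 0.6486 -0.1807  0.0043] [375. 310.]
```

View pics/w14.png

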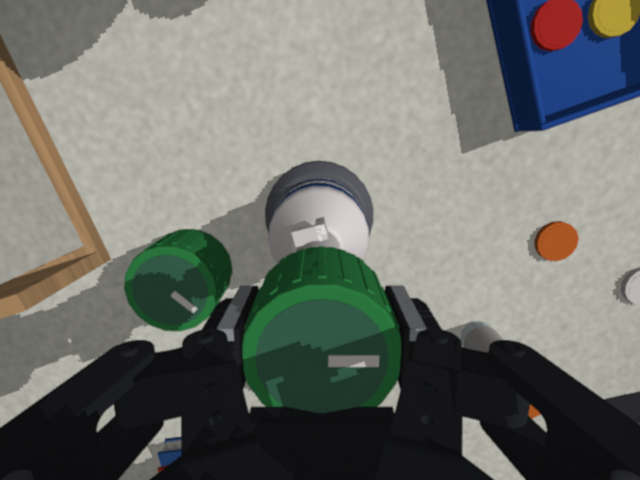

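View pics/side9.png

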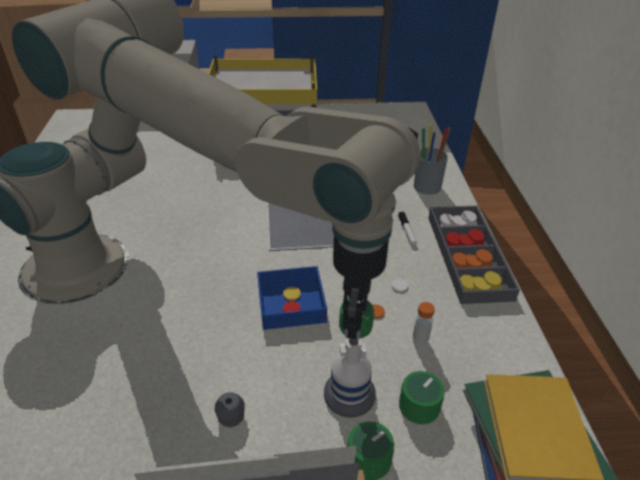

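View pics/scene9.png

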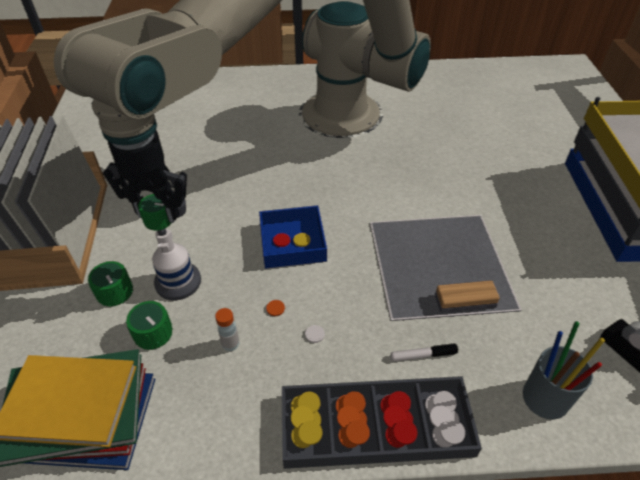

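The cap is off and held, with its top at 0.218 m, so its bottom is about 34 mm above the mouth. The bare neck shows at (351,345) in the side picture. Both counters lie in the tub, and nothing else has moved.

```bash
python3 -c "
from h import *
workorder.sign_off(); print(state()['clock'],state()['finger_gap'])"
```

```text
the job is handed in; nothing more can be done
the job is handed in; nothing more can be done
```

The job is done and handed in at about 18 s of the 67 s allowed. The yellow and then the red counter went from the board into the blue tub. I then pressed the bottle's cap to its stop, turned it 75° anticlockwise while pressed, and lifted it off.

- **Counters:** my last pictures show red and yellow lying flat on the tub floor.
- **Cap:** it is held upright over the bottle's axis, with its underside about 34 mm above the mouth. It did not slip in the gripper during the press or the turn.
- **Forces:** the wrist read up to about 24 N vertically and 16 N sideways while pressing, and close to zero after the lift.
- **Bystanders:** they look unmoved in the pictures. I re-measured only the white and orange counters at the end; the eraser, marker, glue and sharpener I judged by eye.
- **Disagreements:** the first network reports included a few false hits, such as "red counter" on the marker and "tub" on the glue stick. I discarded them against the pictures and depth. No final check failed.

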